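Lock the filter cartridge into the water treatment unit's bayonet socket

TASK

Take the bar-gripped filter cartridge out of its rest ring and fit it in the collar on top of the water treatment unit: find the slots for its two lugs, push it in against the spring, and twist it clockwise to the stop, so that the spring lifts it into its notches and it stays locked when let go. Be gentle: feel for the slots and the stop, with a light hand, never ramming or wrenching it, and leave the other things on the counter where they are.

Things in the scene. Friction and masses are not known exactly. Their poses are not given: they have to be found in the camera images.
- cartridge: The white filter cartridge, 140-260 g, 82 mm high. Origin: bottom centre, z up; heights from the origin. Nose 34 mm across up to 24 mm (its first 4 mm taper from 27). Flange 60 mm across, 24 to 30 mm; body 52 mm across up to 58 mm. Looks the same after a half turn. At the start it hangs upright by its flange in the rest ring, origin 2 mm above the table.
- lugs (a point): On the cartridge's axis at the middle of its two bayonet lugs, 11.5 mm above its origin, same axes. The lugs stick out of the nose at +y and -y, to 23.5 mm from the axis, 8 mm wide, 5 mm high (9 to 14 mm above the origin). Small ribs above the flange stand over them.
- grip (a point): Centre of the top face of the cartridge's bar grip, 82 mm above its origin, same axes. The bar is 50 mm long along x, 14 mm thick along y (square to the lugs), 24 mm high. Pinch it across its thickness, fingers closing along y.
- rest: Fixed aluminium rest ring that holds the cartridge at the start: 72 mm outside, 53 mm inside, 26 mm high. Origin at the centre of its underside.
- unit: Water treatment unit: fixed white box 150 x 150 x 70 mm, on it a grey metal bayonet collar 66 mm across with its top 105 mm above the table. Origin: centre of the underside, z up.
- socket (a point): Centre of the collar's mouth at its top face, unit's axes. Bore 37 mm. Two facing slots, 51 mm end to end, 11 mm wide, nominally at +y and -y; but the collar was clamped by hand: they really lie up to 0.5 rad either way of that (not measured: look from above or feel). Lugs pass within 0.08 rad of a slot's middle; elsewhere they rest on the top face, cartridge origin 9 mm below this point.
- seat_top (a point): Top centre of the sprung seat in the bore as it rests, 12 mm below the mouth (it sinks when pressed; this point does not). The nose meets it there; then 1 N per mm. Lugs clear the collar's inside with the cartridge's origin 21 to 24 mm below the mouth (9 to 12 N); at 24 mm the flange stops on the collar. So pressed, it turns clockwise (from above) only.
- notch_level (a point): On the socket's axis 18 mm below the mouth: where the locked cartridge's origin ends up. Pressed in, it turns about 0.8 rad from the slots' middle to a hard stop (feel for it with under 1 N m); let up there, the spring lifts the lugs 3 mm into closed notches. Let up short of them it stays 21 mm below the mouth; not turned, the spring pushes it up to about 14 mm.
- stamp: Bystander: black self-inking hand stamp, 45 x 50 x 107 mm, upright. Origin at its underside. Leave it alone.
- scissors: Bystander: orange-handled scissors lying flat, about 160 mm long. Origin at its underside. Leave it alone.
- sleeve: Bystander: a filter of another kind: plain white cylinder 44 mm across, 110 mm high, round knob on top, no lugs; not to be used. Origin at its underside. Leave it alone.
- spray: Bystander: white plastic bottle, 64 mm across, 160 mm high. Origin at its underside. Leave it alone.
- beaker: Bystander: steel cup, 72 mm across, 100 mm high. Origin at its underside. Leave it alone.
- dish: Bystander: low steel instrument dish, 120 x 200 x 25 mm. Origin at its underside. Leave it alone.
- tape: Bystander: white tape dispenser, 120 x 50 mm, 75 mm high. Origin at its underside. Leave it alone.
Mind the look-alikes: they are no part of the job. Leave any brown, pink or yellow look-alike of the cartridge alone.

How it is judged:
By the outcome, as a careful person would: the job done as asked, in the order asked, and still so for the second after the job is handed in, with the robot touching nothing.
It also fails if it takes over 72 s, if anything falls off the work surface, if the arm or the gripper's body presses on something with over 40 N, if the wrist force passes 120 N, or if a joint passes its speed limit or range.

ROBOT

A 7-joint arm with a two-finger parallel gripper is mounted at the origin on the work surface. World frame = base frame: x ahead of the robot, y to its left, z up, the work surface at z = 0. Lengths are in m, angles in rad, forces in N, time in s.
With the tool pointing down it reaches from about 0.375 to 0.925 m from the base axis. Payload 3.1 kg.
Tool frame: the origin (TCP) lies at the very end of the fingers, on their centre line; the grasp point (between the pads) lies 19 mm behind it (bot.tcp_to_grasp is the distance from the TCP to the grasp point, in m); x points along the fingers, y is the direction in which the jaws open and shut, and the axes are right-handed (so a half turn about x gives the same grasp; the last joint's range is limited). The gripper opens to 85 mm and grips with 20 to 120 N. Pads are 22 mm wide; open, the fingers measure 114 mm over their backs; the gripper's body (76 mm by 85 mm) begins 54 mm behind the grasp point. The pads swing forward as they close: fully open they stand 13 mm farther back than shut.
Start: joints at [1.037, 0.383, 0.044, 1.598, -0.018, 1.161, -0.05], TCP at [0.274, -0.589, 0.231] pointing down, gripper open.
Joint ranges: [-2.61, 2.61], [-0.41, 2.15], [-1.48, 1.57], [0, 2.5], [-1.57, 4.71], [0.05, 1.97], [-2.85, 2.85]. Speed limits (rad/s): [2.79, 2.79, 3.14, 3.14, 3.14, 3.14, 3.14].

INTERFACE

Orientations are given as a rotation vector (axis times angle).
In Python, from station import bot, imaging gives the robot as it stands.
- The arm moves only by the shell command python3 -m inch 'ROWS'. ROWS is JSON, a list of rows, each an object of numbers: "x", "y", "z": the shift along the tool's x, y, z in mm; "rx", "ry", "rz": the turn, a rotation vector about the tool's x, y, z in degrees; "fingers": the finger opening in mm, from 0 to 85.4. In form: [{"x": .., "y": .., "z": .., "rx": .., "ry": .., "rz": .., "fingers": ..}, ...]. A call has 1 to 12 rows; each row shifts and turns the pose as measured when the row begins, along the tool's axes as they then stand; what a row does not reach is not made up. A row lasts 1/10 s, in which the tool goes at most 50 mm and 8.59 degrees, less where a joint would pass 70% of its speed; a pose out of reach is approached as far as the arm can. A call is refused whole if a number of a shift passes 50 or a number of a turn 8.59, either way. A call with a gripper value outside its range is refused whole. The fingers move at their own pace and stop on an object; the grip force is fixed at half the most. Time passes only in rows, so rows that do not move let the fingers close. It gives the time, the measured TCP pose, the force and the opening at its end, in the units of the state.
- bot.read_state(): the state, without advancing time (a new reading comes with each control period).
- imaging.get_image(name): name is "scene" or "top" or "wrist"; returns a dict with "image" (420x560x3 uint8, red, green, blue), "intrinsics" (3x3 intrinsics, pixels), "T" (4x4, takes a point from camera to world coordinates). Camera axes: x right, y down, z forward; pixel columns grow to the right and rows downward; lengths in m; the calibration is good to about 2 mm. A picture is of the moment at which its call begins. There is no depth.
- bot.sign_off(): hands the job in, once; it reports no verdict.
The state is a dict: "t": time; "qpos": joint angles; "dq": joint speeds; "tau": joint torques, N m; "position": TCP position; "tool_rot": TCP orientation; "ft_force": force on the tool from outside, world axes, zero at the start; "ft_torque": the same for the moment, N m; "gripper_width": finger opening in m.
Only numpy, scipy, OpenCV 4.12 (cv2) and the standard library are available. Lean on these libraries where they do the work, as an engineer would, in place of code of your own. Each camera call takes 0.05 s, during which the arm holds its last target. There are 200 camera calls.

## Working session

There is one attempt and no reset: what is moved stays moved. The work goes in short steps, Python scripts to look and compute and a shell command to move; the robot and the scene stay as the last step left them, time stands still between calls to the robot, and variables do not carry over. Pictures are saved under pics/ and viewed, about 8 in all and at most 12, crops included, and the job is handed in when it is done.

```bash
mkdir -p pics; ls; python3 - <<'E'
from station import bot, imaging
import cv2, numpy as np
s=bot.read_state(); print({k:np.round(v,3).tolist() for k,v in s.items()})
for n in("scene","top"):
    d=imaging.get_image(n); cv2.imwrite(f"pics/{n}0.png",d["image"][:,:,::-1]); print(n,d["intrinsics"].round(1).tolist(),d["T"].round(3).tolist())
E
```

```text
pics
{'t': 0.0, 'qpos': [1.037, 0.384, 0.044, 1.6, -0.018, 1.161, -0.05], 'dq': [-0.002, 0.0, -0.001, 0.002, -0.001, -0.0, 0.001], 'tau': [0.001, -43.346, 1.025, -24.951, 0.011, 0.011, -0.0], 'position': [0.274, -0.588, 0.23], 'tool_rot': [1.981, 0.441, -1.982], 'ft_force': [-0.056, 0.119, 0.939], 'ft_torque': [0.008, 0.042, -0.015], 'gripper_width': 0.085}
scene [[422.5, 0.0, 278.3], [0.0, 422.5, 210.1], [0.0, 0.0, 1.0]] [[-0.785, 0.476, -0.396, 0.914], [0.619, 0.622, -0.48, 0.58], [0.018, -0.623, -0.782, 0.901], [0.0, 0.0, 0.0, 1.0]]
top [[484.3, 0.0, 276.6], [0.0, 484.3, 212.7], [0.0, 0.0, 1.0]] [[0.011, -0.991, 0.133, 0.34], [-1.0, -0.007, 0.026, 0.084], [-0.024, -0.133, -0.991, 1.266], [0.0, 0.0, 0.0, 1.0]]
```

View pics/top0.png

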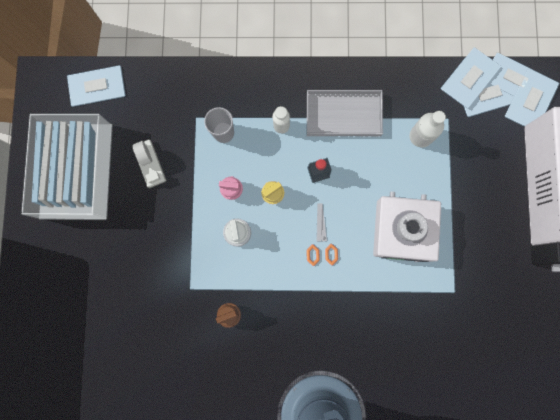

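View pics/scene0.png

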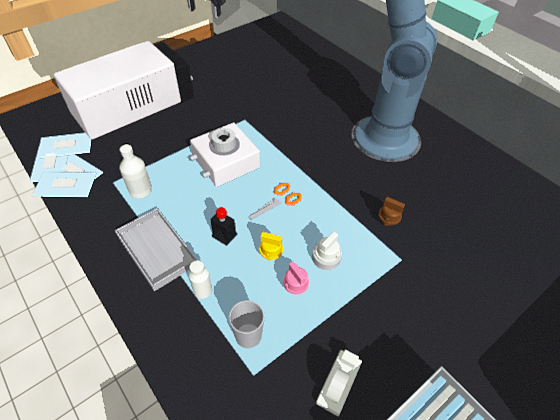

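The top view shows the white cartridge at about (237,232), the unit's collar at about (411,227), and the brown, pink and yellow decoys elsewhere. Next I'll enlarge the two areas I need.

```bash
cat > h.py <<'E'
from station import bot, imaging
import cv2, numpy as np
from scipy.spatial.transform import Rotation as R
def ray(d,u,v,z):
    """world point at height z seen at pixel u,v"""
    T=d["T"]; r=T[:3,:3]@np.linalg.solve(d["intrinsics"],[u,v,1.]); return T[:3,3]+r*(z-T[2,3])/r[2]
def proj(d,p):
    c=np.linalg.inv(d["T"])@np.r_[p,1.]; q=d["intrinsics"]@c[:3]; return q[:2]/q[2]
E
python3 - <<'E'
from h import *
d=imaging.get_image("top"); im=d["image"][:,:,::-1]
a=cv2.resize(im[212:256,214:262],None,fx=8,fy=8,interpolation=cv2.INTER_CUBIC)
b=cv2.resize(im[206:250,388:436],None,fx=8,fy=8,interpolation=cv2.INTER_CUBIC)
cv2.imwrite("pics/c.png",np.hstack([a,b]))
E
```

```text
(no output)
```

View pics/c.png

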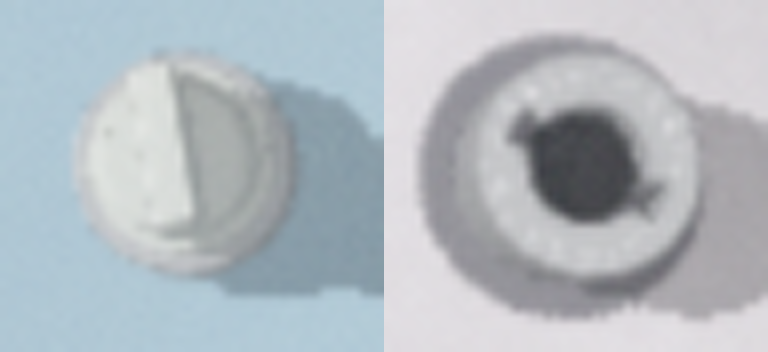

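The cartridge's bar runs from crop (151,66) to (172,226). The collar's mouth is centred at about (585,164), with slots at (522,128) and (650,196).

```bash
python3 - <<'E'
from h import *
d=imaging.get_image("top")
A=lambda x,y:(214+(x-3.5)/8,212+(y-3.5)/8)
B=lambda x,y:(388+(x-384-3.5)/8,206+(y-3.5)/8)
P=[ray(d,*A(*p),.084) for p in[(151,66),(172,226)]]; dv=P[1]-P[0]
print("grip",np.mean(P,0).round(4),"len",np.linalg.norm(dv),"dir deg",np.degrees(np.arctan2(dv[1],dv[0])))
Q=[ray(d,*B(*p),.105) for p in[(522,128),(650,196)]]; dq=Q[1]-Q[0]
print("slots mid",np.mean(Q,0).round(4),"len",np.linalg.norm(dq),"dir",np.degrees(np.arctan2(dq[1],dq[0])))
print("mouth c",ray(d,*B(585,164),.105), "ring c",ray(d,*B(590,164),.105))
# check flange circle of cartridge at z=.032; outline
print("flange c",ray(d,*A(188,163),.03))
s=bot.read_state(); print(R.from_rotvec(s["tool_rot"]).as_matrix().round(3))
# unit orientation: white box mask
im=d["image"];hsv=cv2.cvtColor(im,cv2.COLOR_RGB2HSV); m=((hsv[...,1]<25)&(hsv[...,2]>185)).astype(np.uint8); m[:, :360]=0; m[:,450:]=0; m[:180]=0;m[280:]=0
c=max(cv2.findContours(m,0,2)[0],key=cv2.contourArea); r=cv2.minAreaRect(c); bp=[ray(d,*p,.07) for p in cv2.boxPoints(r)]
print(r,np.round(bp,3).tolist())
E
```

```text
grip [0.4555 0.2191 0.084 ] len 0.04985584312389823 dir deg -171.26087445166502
slots mid [ 0.4666 -0.2127  0.105 ] len 0.04258027339803827 dir -118.24873798452641
mouth c [ 0.46599228 -0.21244044  0.105     ] ring c [ 0.46600433 -0.21392667  0.105     ]
flange c [0.45532238 0.21667416 0.03      ]
[[-0.001  0.422 -0.907]
 [ 0.002 -0.906 -0.422]
 [-1.    -0.002  0.   ]]
((407.031005859375, 225.535400390625), (64.78951263427734, 65.05558776855469), 3.8140745162963867) [[0.396, -0.122, 0.07], [0.557, -0.135, 0.07], [0.547, -0.295, 0.07], [0.387, -0.279, 0.07]]
```

```bash
python3 -m inch '[{"y":-29,"z":-37,"x":-10},{"y":-29,"z":-37,"x":-10},{"y":-29,"z":-37,"x":-10},{"y":-29,"z":-37},{"y":-29,"z":-37},{"y":-29,"z":-37},{"y":-29,"z":-37},{"y":-29,"z":-37},{"y":-29,"z":-37}]'
python3 - <<'E'
from h import *
d=imaging.get_image("wrist"); cv2.imwrite("pics/w1.png",d["image"][:,:,::-1]); print(d["T"].round(3).tolist(),d["intrinsics"].round(1).tolist())
print(proj(d,[.466,-.2125,.105]))
E
```

```text
[[0.423, -0.875, -0.235, 0.333], [-0.906, -0.409, -0.108, -0.561], [-0.001, 0.259, -0.966, 0.374], [0.0, 0.0, 0.0, 1.0]] [[369.9, 0.0, 281.0], [0.0, 369.9, 211.8], [0.0, 0.0, 1.0]]
[-222.10234075 -426.96888495]validation failed for argument at $[0]...
```

View pics/w1.png

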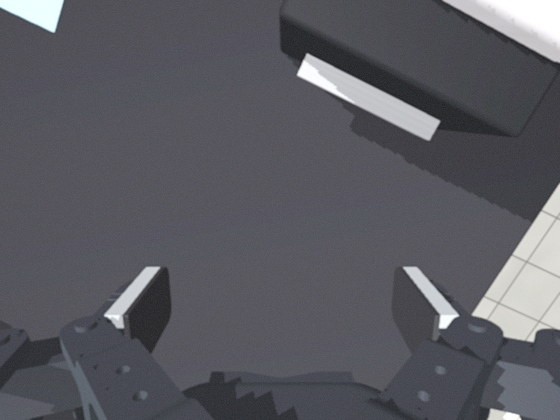

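The move was refused, so the rows probably need every key. I'll retry with full rows.

```bash
python3 -m inch '[{"x":-10,"y":-29,"z":-37,"rx":0,"ry":0,"rz":0,"fingers":85},{"x":-10,"y":-29,"z":-37,"rx":0,"ry":0,"rz":0,"fingers":85},{"x":-10,"y":-29,"z":-37,"rx":0,"ry":0,"rz":0,"fingers":85},{"x":-10,"y":-29,"z":-37,"rx":0,"ry":0,"rz":0,"fingers":85},{"x":0,"y":-29,"z":-37,"rx":0,"ry":0,"rz":0,"fingers":85},{"x":0,"y":-29,"z":-37,"rx":0,"ry":0,"rz":0,"fingers":85},{"x":0,"y":-29,"z":-37,"rx":0,"ry":0,"rz":0,"fingers":85},{"x":0,"y":-29,"z":-37,"rx":0,"ry":0,"rz":0,"fingers":85}]'
python3 - <<'E'
from h import *
d=imaging.get_image("wrist"); cv2.imwrite("pics/w2.png",d["image"][:,:,::-1]); print(proj(d,[.466,-.2125,.105]))
s=bot.read_state(); print(s["position"],s["qpos"].round(2) if hasattr(s["qpos"],"round") else s["qpos"])
E
```

```text
t: 1.05
position: [0.4454, -0.2523, 0.2697]
tool_rot: [1.988, 0.416, -1.996]
ft_force: [0.2, -0.4, -0.6]
gripper_width: 0.0849
[246.75509031 148.84528041]
[ 0.45077402 -0.24155018  0.26989023] [ 0.61  0.1  -0.21  1.87  0.02  1.18 -0.75]
```

```bash
python3 - <<'E'
from h import *
im=cv2.imread("pics/w2.png"); cv2.imwrite("pics/w2c.png",cv2.resize(im[50:250,147:347],None,fx=3,fy=3,interpolation=cv2.INTER_CUBIC))
E
```

```text
(no output)
```

View pics/w2c.png

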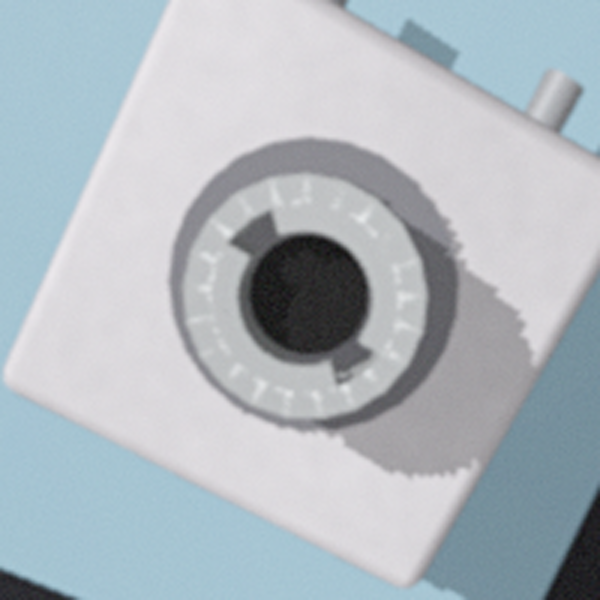

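The wrist crop shows the slot ends at (250,226) and (356,370), and the collar's top ring centred at (306,297).

```bash
python3 - <<'E'
from h import *
d=imaging.get_image("wrist"); im=d["image"]; cv2.imwrite("pics/w3.png",im[:,:,::-1])
a=cv2.imread("pics/w2.png").astype(np.float32); 
C=lambda x,y:(147+(x-1)/3,50+(y-1)/3)
sh,_=cv2.phaseCorrelate(cv2.cvtColor(a,cv2.COLOR_BGR2GRAY)[20:260],cv2.cvtColor(im,cv2.COLOR_RGB2GRAY)[20:260].astype(np.float32)); print("shift",sh)
sh=np.array(sh)
Q=[ray(d,*(np.array(C(*p))+sh),.105) for p in[(250,226),(356,370)]]; dq=Q[1]-Q[0]
print(np.mean(Q,0),np.linalg.norm(dq),np.degrees(np.arctan2(dq[1],dq[0])))
print(ray(d,*(np.array(C(306,297))+sh),.105))
s=bot.read_state(); print(s["position"],R.from_rotvec(s["tool_rot"]).as_matrix().round(3).tolist())
E
```

```text
shift (10.796897254165799, 11.815472780820414)
[ 0.46614388 -0.21341646  0.105     ] 0.04921419611570668 -119.53314997140326
[ 0.46694601 -0.21370644  0.105     ]
[ 0.44927308 -0.24504875  0.26986266] [[-0.001, 0.417, -0.909], [0.0, -0.909, -0.417], [-1.0, -0.001, 0.001]]
```

```bash
python3 -m inch '[{"x":0,"y":-42,"z":-20,"rx":0,"ry":0,"rz":0,"fingers":85},{"x":0,"y":-42,"z":-20,"rx":0,"ry":0,"rz":0,"fingers":85},{"x":0,"y":-42,"z":-20,"rx":0,"ry":0,"rz":0,"fingers":85},{"x":0,"y":-42,"z":-20,"rx":0,"ry":0,"rz":0,"fingers":85},{"x":0,"y":-42,"z":-20,"rx":0,"ry":0,"rz":0,"fingers":85},{"x":0,"y":-42,"z":-20,"rx":0,"ry":0,"rz":0,"fingers":85},{"x":0,"y":-42,"z":-20,"rx":0,"ry":0,"rz":0,"fingers":85},{"x":0,"y":-42,"z":-20,"rx":0,"ry":0,"rz":0,"fingers":85},{"x":0,"y":-42,"z":-20,"rx":0,"ry":0,"rz":0,"fingers":85},{"x":0,"y":-42,"z":-20,"rx":0,"ry":0,"rz":0,"fingers":85}]'
python3 -m inch '[{"x":0,"y":0,"z":0,"rx":-8.5,"ry":0,"rz":0,"fingers":85},{"x":0,"y":0,"z":0,"rx":-8.5,"ry":0,"rz":0,"fingers":85},{"x":0,"y":0,"z":0,"rx":-8.5,"ry":0,"rz":0,"fingers":85},{"x":0,"y":0,"z":0,"rx":-8.5,"ry":0,"rz":0,"fingers":85},{"x":0,"y":0,"z":0,"rx":-8.5,"ry":0,"rz":0,"fingers":85},{"x":0,"y":0,"z":0,"rx":-8.5,"ry":0,"rz":0,"fingers":85},{"x":0,"y":0,"z":0,"rx":-8.5,"ry":0,"rz":0,"fingers":85},{"x":0,"y":0,"z":0,"rx":-8.5,"ry":0,"rz":0,"fingers":85},{"x":0,"y":0,"z":0,"rx":-8.5,"ry":0,"rz":0,"fingers":85},{"x":0,"y":0,"z":0,"rx":-8.5,"ry":0,"rz":0,"fingers":85},{"x":0,"y":0,"z":0,"rx":-8.5,"ry":0,"rz":0,"fingers":85},{"x":0,"y":0,"z":0,"rx":-8.5,"ry":0,"rz":0,"fingers":85}]'
cat > go.py <<'E'
# python3 go.py x y theta : remaining move in tool axes (mm, deg); bare: state only
from h import *
import sys
s=bot.read_state(); M=R.from_rotvec(s["tool_rot"]).as_matrix(); p=np.array(s["position"])
th=np.degrees(np.arctan2(M[1,1],M[0,1]))
print("t",round(s["t"],2),"p",p.round(4),"theta",round(th,2),"tilt",M[2].round(3),"q7",round(s["qpos"][6],2),"F",np.round(s["ft_force"],1),"T",np.round(s["ft_torque"],2),"w",round(s["gripper_width"],4))
if len(sys.argv)>3:
    x,y,t=map(float,sys.argv[1:4]); d=M.T@np.array([x-p[0],y-p[1],0])*1000
    print("tool y,z mm",d[1:].round(1),"rx",round(-((t-th+180)%360-180),2))
E
python3 go.py .4555 .2185 98.7
```

```text
t: 2.15
position: [0.4583, 0.2213, 0.2698]
tool_rot: [1.995, 0.412, -1.985]
ft_force: [0.9, -0.1, 0.6]
gripper_width: 0.0849
t: 3.35
position: [0.4556, 0.2306, 0.2699]
tool_rot: [0.72, 1.443, -0.718]
ft_force: [-1.0, 0.6, -0.5]
gripper_width: 0.0854
t 3.35 p [0.4556 0.2306 0.2699] theta 37.16 tilt [-1.     0.004  0.004] q7 -0.01 F [-1.   0.6 -0.5] T [ 0.03 -0.01  0.  ] w 0.0854
tool y,z mm [-7.4  9.6] rx -61.54
```

```bash
python3 -m inch '[{"x":0,"y":0,"z":0,"rx":-8.5,"ry":0,"rz":0,"fingers":85},{"x":0,"y":0,"z":0,"rx":-8.5,"ry":0,"rz":0,"fingers":85},{"x":0,"y":0,"z":0,"rx":-8.5,"ry":0,"rz":0,"fingers":85},{"x":0,"y":0,"z":0,"rx":-8.5,"ry":0,"rz":0,"fingers":85},{"x":0,"y":0,"z":0,"rx":-8.5,"ry":0,"rz":0,"fingers":85},{"x":0,"y":0,"z":0,"rx":-8.5,"ry":0,"rz":0,"fingers":85},{"x":0,"y":0,"z":0,"rx":-8.5,"ry":0,"rz":0,"fingers":85},{"x":0,"y":0,"z":0,"rx":0,"ry":0,"rz":0,"fingers":85}]'
python3 go.py .4555 .2185 98.7
python3 - <<'E'
from h import *
d=imaging.get_image("wrist"); cv2.imwrite("pics/w4.png",d["image"][:,:,::-1]); print(proj(d,[.4555,.2185,.084])); np.savez("w4.npz",**d)
E
```

```text
t: 4.15
position: [0.4562, 0.2271, 0.2692]
tool_rot: [-0.103, 1.564, 0.097]
ft_force: [-0.5, -0.8, -0.2]
gripper_width: 0.0849
t 4.15 p [0.4562 0.2271 0.2692] theta 97.29 tilt [-1.    -0.004  0.004] q7 1.02 F [-0.5 -0.8 -0.2] T [0.   0.01 0.01] w 0.0849
tool y,z mm [-8.4 -1.8] rx -1.41
[272.42836593 185.6473702 ]
```

View pics/w4.png

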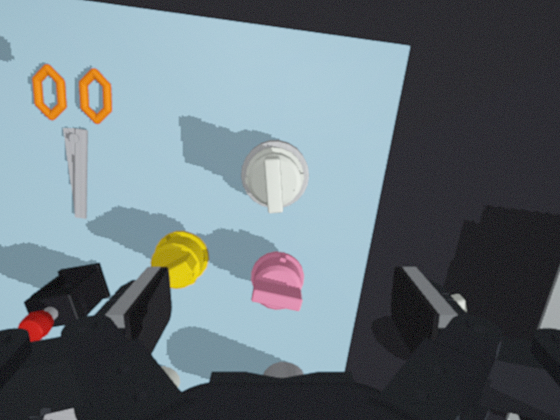

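The bar's top face is centred near (274,186), against a predicted (272,186), so the estimate agrees to about 1 mm. I'll refine it with a brightness mask.

```bash
python3 - <<'E'
from h import *
d=dict(np.load("w4.npz")); g=cv2.cvtColor(d["image"],cv2.COLOR_RGB2GRAY)
c=g[145:225,235:315]; print(c[40,20:60].tolist()); 
for th in(220,228,236):
    m=(c>th).astype(np.uint8); m=cv2.morphologyEx(m,cv2.MORPH_OPEN,np.ones((5,5)))
    cs=cv2.findContours(m,0,2)[0]
    if not cs: continue
    r=cv2.minAreaRect(max(cs,key=cv2.contourArea)); P=[ray(d,*(p+[235,145]),.084) for p in cv2.boxPoints(r)]
    e=max((P[1]-P[0],P[2]-P[1]),key=np.linalg.norm)
    print(th,r,np.mean(P,0).round(4),[np.linalg.norm(P[1]-P[0]).round(4),np.linalg.norm(P[2]-P[1]).round(4)],np.degrees(np.arctan2(e[1],e[0])))
E
```

```text
[168, 167, 168, 169, 168, 168, 168, 168, 169, 166, 161, 173, 204, 220, 221, 221, 221, 221, 222, 224, 225, 224, 225, 226, 226, 222, 211, 215, 223, 223, 223, 222, 222, 222, 223, 222, 223, 223, 225, 222]
220 ((57.04314422607422, 34.60406494140625), (36.54973602294922, 20.519149780273438), 85.91438293457031) [0.448  0.2353 0.084 ] [np.float64(0.0182), np.float64(0.0333)] 12.254059677607378
```

```bash
python3 - <<'E'
from h import *
d=dict(np.load("w4.npz")); im=d["image"][:,:,::-1]
cv2.imwrite("pics/w4c.png",cv2.resize(im[130:230,230:320],None,fx=6,fy=6,interpolation=cv2.INTER_CUBIC))
E
```

```text
(no output)
```

View pics/w4c.png

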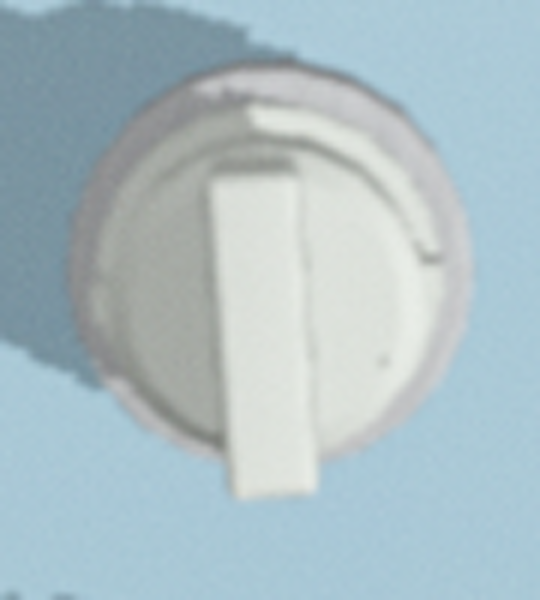

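```bash
python3 - <<'E'
from h import *
d=dict(np.load("w4.npz"))
P=[ray(d,230+(x-2.5)/6,130+(y-2.5)/6,.084) for x,y in[(210,180),(296,178),(318,492),(233,497)]]
e=P[2]+P[3]-P[0]-P[1]; f=P[1]+P[2]-P[0]-P[3]
print(np.mean(P,0),np.linalg.norm(e)/2,np.linalg.norm(f)/2,np.degrees(np.arctan2(e[1],e[0])),np.degrees(np.arctan2(f[1],f[0])))
E
python3 go.py .4555 .2182 97.7
```

```text
[0.45586577 0.21966428 0.084     ] 0.04838604642883968 0.012884189644304964 11.071323665256482 99.8347405756648
t 4.2 p [0.4563 0.227  0.2692] theta 97.14 tilt [-1.    -0.004  0.004] q7 1.02 F [0.2 0.5 0.3] T [-0.01  0.04  0.03] w 0.0849
tool y,z mm [-8.6 -1.9] rx -0.56
```

```bash
python3 -m inch '[{"x":0,"y":-7.5,"z":-1.6,"rx":-2.4,"ry":0,"rz":0,"fingers":85},{"x":40,"y":0,"z":0,"rx":0,"ry":0,"rz":0,"fingers":75},{"x":40,"y":0,"z":0,"rx":0,"ry":0,"rz":0,"fingers":60},{"x":40,"y":0,"z":0,"rx":0,"ry":0,"rz":0,"fingers":60},{"x":35,"y":0,"z":0,"rx":0,"ry":0,"rz":0,"fingers":60},{"x":0,"y":0,"z":0,"rx":0,"ry":0,"rz":0,"fingers":60},{"x":0,"y":0,"z":0,"rx":0,"ry":0,"rz":0,"fingers":60}]'
python3 go.py .4556 .2193 99.5
```

```text
t: 4.9
position: [0.4616, 0.2183, 0.1126]
tool_rot: [-0.116, 1.555, 0.11]
ft_force: [0.3, 0.6, -0.6]
gripper_width: 0.0599
t 4.9 p [0.4616 0.2183 0.1126] theta 98.25 tilt [-1.    -0.005  0.012] q7 0.86 F [ 0.3  0.6 -0.6] T [ 0.07 -0.03 -0.05] w 0.0599
tool y,z mm [ 1.8 -5.8] rx -1.25
```

```bash
python3 -m inch '[{"x":10,"y":1.6,"z":-5.8,"rx":-1.25,"ry":0.7,"rz":0.3,"fingers":50},{"x":0,"y":0,"z":0,"rx":0,"ry":0,"rz":0,"fingers":50},{"x":0,"y":0,"z":0,"rx":0,"ry":0,"rz":0,"fingers":50}]'
python3 go.py .4556 .2193 99.5
```

```text
t: 5.2
position: [0.4585, 0.2206, 0.1064]
tool_rot: [-0.128, 1.56, 0.131]
ft_force: [1.1, -0.4, 0.8]
gripper_width: 0.0501
t 5.2 p [0.4585 0.2206 0.1064] theta 99.46 tilt [-1.     0.002  0.007] q7 0.88 F [ 1.1 -0.4  0.8] T [0.01 0.02 0.02] w 0.0501
tool y,z mm [-0.8 -3.1] rx -0.04
```

```bash
python3 -m inch '[{"x":14,"y":-0.4,"z":-4,"rx":0,"ry":0.5,"rz":0,"fingers":50},{"x":14,"y":-0.4,"z":-1,"rx":0,"ry":0,"rz":0,"fingers":50},{"x":8,"y":0,"z":0,"rx":0,"ry":0,"rz":0,"fingers":50},{"x":0,"y":0,"z":0,"rx":0,"ry":0,"rz":0,"fingers":50}]'
python3 go.py .4556 .2193 99.5
```

```text
t: 5.6
position: [0.4553, 0.2194, 0.0695]
tool_rot: [-0.127, 1.565, 0.13]
ft_force: [0.1, 0.3, -0.5]
gripper_width: 0.0502
t 5.6 p [0.4553 0.2194 0.0695] theta 99.38 tilt [-1.     0.002  0.002] q7 0.83 F [ 0.1  0.3 -0.5] T [-0.01  0.07  0.05] w 0.0502
tool y,z mm [-0.1  0.3] rx -0.12
```

Aligned over the bar, so I'll lower to about 64 mm and close.

```bash
python3 -m inch '[{"x":6,"y":0,"z":0,"rx":0,"ry":0,"rz":0,"fingers":30},{"x":0,"y":0,"z":0,"rx":0,"ry":0,"rz":0,"fingers":20},{"x":0,"y":0,"z":0,"rx":0,"ry":0,"rz":0,"fingers":20}]'
python3 go.py .4556 .2193 99.5
python3 -m inch '[{"x":0,"y":0,"z":0,"rx":0,"ry":0,"rz":0,"fingers":8},{"x":0,"y":0,"z":0,"rx":0,"ry":0,"rz":0,"fingers":8},{"x":0,"y":0,"z":0,"rx":0,"ry":0,"rz":0,"fingers":8},{"x":0,"y":0,"z":0,"rx":0,"ry":0,"rz":0,"fingers":8},{"x":0,"y":0,"z":0,"rx":0,"ry":0,"rz":0,"fingers":8}]'
python3 go.py
```

```text
t: 5.9
position: [0.4549, 0.2195, 0.0623]
tool_rot: [-0.127, 1.566, 0.131]
ft_force: [0.2, -0.2, -0.4]
gripper_width: 0.0199
t 5.9 p [0.4549 0.2195 0.0623] theta 99.41 tilt [-1.     0.002  0.001] q7 0.82 F [ 0.2 -0.2 -0.4] T [-0.01 -0.01 -0.01] w 0.0199
tool y,z mm [-0.3  0.7] rx -0.09
t: 6.4
position: [0.4548, 0.2193, 0.0623]
tool_rot: [-0.127, 1.566, 0.13]
ft_force: [-0.1, 0.1, -2.2]
gripper_width: 0.013
t 6.4 p [0.4548 0.2193 0.0623] theta 99.4 tilt [-1.     0.002  0.001] q7 0.82 F [-0.1  0.1 -2.2] T [-0.01  0.06  0.  ] w 0.013
```

```bash
python3 -m inch '[{"x":-5,"y":0,"z":0,"rx":0,"ry":0,"rz":0,"fingers":0},{"x":-10,"y":0,"z":0,"rx":0,"ry":0,"rz":0,"fingers":0},{"x":-20,"y":0,"z":0,"rx":0,"ry":0,"rz":0,"fingers":0},{"x":-40,"y":0,"z":0,"rx":0,"ry":0,"rz":0,"fingers":0},{"x":-45,"y":0,"z":0,"rx":0,"ry":0,"rz":0,"fingers":0},{"x":-45,"y":0,"z":0,"rx":0,"ry":0,"rz":0,"fingers":0},{"x":-40,"y":0,"z":0,"rx":0,"ry":0,"rz":0,"fingers":0},{"x":0,"y":0,"z":0,"rx":0,"ry":0,"rz":0,"fingers":0}]'
python3 go.py .4665 -.2132 60.5
```

```text
t: 7.2
position: [0.4523, 0.2194, 0.2772]
tool_rot: [-0.132, 1.57, 0.132]
ft_force: [0.5, 0.3, -0.8]
gripper_width: 0.0127
t 7.2 p [0.4523 0.2194 0.2772] theta 99.63 tilt [-1.     0.    -0.003] q7 1.09 F [ 0.5  0.3 -0.8] T [ 0.11 -0.13  0.07] w 0.0127
tool y,z mm [-428.8  -58.4] rx 39.13
```

```bash
python3 -m inch '[{"x":0,"y":-30,"z":-4,"rx":0,"ry":0,"rz":0,"fingers":0},{"x":0,"y":-42,"z":-6,"rx":0,"ry":0,"rz":0,"fingers":0},{"x":0,"y":-42,"z":-6,"rx":0,"ry":0,"rz":0,"fingers":0},{"x":0,"y":-42,"z":-6,"rx":0,"ry":0,"rz":0,"fingers":0},{"x":0,"y":-42,"z":-6,"rx":0,"ry":0,"rz":0,"fingers":0},{"x":0,"y":-42,"z":-6,"rx":0,"ry":0,"rz":0,"fingers":0},{"x":0,"y":-42,"z":-6,"rx":0,"ry":0,"rz":0,"fingers":0},{"x":0,"y":-42,"z":-6,"rx":0,"ry":0,"rz":0,"fingers":0},{"x":0,"y":-42,"z":-6,"rx":0,"ry":0,"rz":0,"fingers":0},{"x":0,"y":-30,"z":-4,"rx":0,"ry":0,"rz":0,"fingers":0},{"x":0,"y":-15,"z":-2,"rx":0,"ry":0,"rz":0,"fingers":0},{"x":0,"y":0,"z":0,"rx":0,"ry":0,"rz":0,"fingers":0}]'
python3 -m inch '[{"x":0,"y":0,"z":0,"rx":8,"ry":0,"rz":0,"fingers":0},{"x":0,"y":0,"z":0,"rx":8,"ry":0,"rz":0,"fingers":0},{"x":0,"y":0,"z":0,"rx":8,"ry":0,"rz":0,"fingers":0},{"x":0,"y":0,"z":0,"rx":8,"ry":0,"rz":0,"fingers":0},{"x":0,"y":0,"z":0,"rx":6,"ry":0,"rz":0,"fingers":0},{"x":0,"y":0,"z":0,"rx":0,"ry":0,"rz":0,"fingers":0},{"x":0,"y":0,"z":0,"rx":0,"ry":0,"rz":0,"fingers":0}]'
python3 go.py .4665 -.2132 60.5
```

```text
t: 8.4
position: [0.4592, -0.2031, 0.2734]
tool_rot: [-0.143, 1.575, 0.146]
ft_force: [0.7, 0.1, -2.1]
gripper_width: 0.0125
t: 9.1
position: [0.4593, -0.1836, 0.271]
tool_rot: [0.383, 1.555, -0.372]
ft_force: [-0.3, 0.3, -1.4]
gripper_width: 0.0131
t 9.1 p [ 0.4593 -0.1836  0.271 ] theta 62.48 tilt [-1.     0.003 -0.018] q7 1.34 F [-0.3  0.3 -1.4] T [-0.01  0.01 -0.  ] w 0.0131
tool y,z mm [-22.9  20.1] rx 1.98
```

```bash
python3 -m inch '[{"x":15,"y":-12,"z":10,"rx":1,"ry":-0.5,"rz":0,"fingers":0},{"x":20,"y":-11,"z":10,"rx":1,"ry":-0.5,"rz":-0.1,"fingers":0},{"x":20,"y":0,"z":0,"rx":0,"ry":0,"rz":0,"fingers":0},{"x":5,"y":0,"z":0,"rx":0,"ry":0,"rz":0,"fingers":0},{"x":0,"y":0,"z":0,"rx":0,"ry":0,"rz":0,"fingers":0}]'
python3 go.py .4665 -.2132 60.5
python3 - <<'E'
from h import *
d=imaging.get_image("wrist"); cv2.imwrite("pics/w5.png",d["image"][:,:,::-1]); print(proj(d,[.4665,-.2132,.105])); np.savez("w5.npz",**d)
E
```

```text
t: 9.6
position: [0.4683, -0.2078, 0.2106]
tool_rot: [0.392, 1.533, -0.389]
ft_force: [0.1, -0.6, -1.5]
gripper_width: 0.0127
t 9.6 p [ 0.4683 -0.2078  0.2106] theta 61.46 tilt [-1.     0.002  0.002] q7 1.32 F [ 0.1 -0.6 -1.5] T [ 0.03 -0.02  0.01] w 0.0127
tool y,z mm [-5.6  1. ] rx 0.96
[273.14752354 212.00673985]
```

View pics/w5.png

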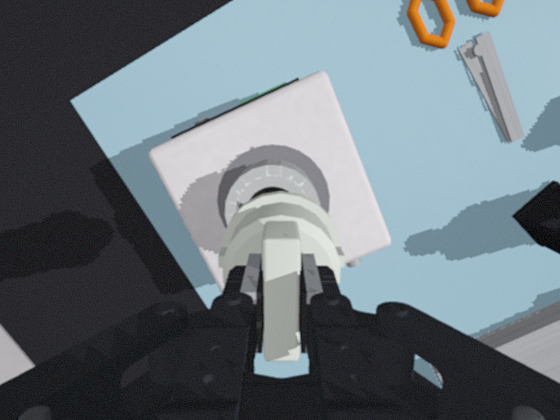

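The wrist view shows the cartridge held upright and square, with the collar just ahead. The bar's top face spans (281,222) to (282,360), which gives its centre in the hand.

```bash
python3 - <<'E'
from h import *
d=dict(np.load("w5.npz")); s=bot.read_state(); M=R.from_rotvec(s["tool_rot"]).as_matrix(); p=s["position"]
P=[ray(d,u,v,p[2]+.0217) for u,v in[(281.5,222),(281.5,360)]]; print([(M.T@(q-p)*1000).round(1) for q in P],p)
E
python3 go.py .4665 -.2132 60.5
```

```text
[array([-21.8,  -0.4, -29.8]), array([-21.6,  -0.3,  25.1])] [ 0.46835006 -0.20755655  0.2108439 ]
t 9.65 p [ 0.4684 -0.2076  0.2108] theta 61.46 tilt [-1.     0.002  0.002] q7 1.31 F [-0.4  1.1 -1.3] T [0.01 0.01 0.05] w 0.0127
tool y,z mm [-5.8  1.1] rx 0.96
```

```bash
python3 -m inch '[{"x":10,"y":-6,"z":1,"rx":1,"ry":0.1,"rz":-0.1,"fingers":0},{"x":10,"y":0,"z":0,"rx":0,"ry":0,"rz":0,"fingers":0},{"x":10,"y":0,"z":0,"rx":0,"ry":0,"rz":0,"fingers":0},{"x":0,"y":0,"z":0,"rx":0,"ry":0,"rz":0,"fingers":0}]'
python3 go.py .4665 -.2132 60.5
```

```text
t: 10.05
position: [0.4681, -0.2139, 0.1812]
tool_rot: [0.403, 1.528, -0.404]
ft_force: [0.2, -0.3, -1.4]
gripper_width: 0.0128
t 10.05 p [ 0.4681 -0.2139  0.1812] theta 60.47 tilt [-1.     0.     0.005] q7 1.28 F [ 0.2 -0.3 -1.4] T [ 0.06  0.1  -0.04] w 0.0128
tool y,z mm [-0.2 -1.7] rx -0.03
```

```bash
python3 -m inch '[{"x":6,"y":0,"z":-1.5,"rx":0,"ry":0.3,"rz":0,"fingers":0},{"x":5,"y":0,"z":0,"rx":0,"ry":0,"rz":0,"fingers":0},{"x":5,"y":0,"z":0,"rx":0,"ry":0,"rz":0,"fingers":0},{"x":0,"y":0,"z":0,"rx":0,"ry":0,"rz":0,"fingers":0}]'
python3 go.py .4665 -.2132 60.5
python3 -m inch '[{"x":3,"y":0,"z":0,"rx":0,"ry":0,"rz":0,"fingers":0},{"x":2,"y":0,"z":0,"rx":0,"ry":0,"rz":0,"fingers":0},{"x":0,"y":0,"z":0,"rx":0,"ry":0,"rz":0,"fingers":0}]'
python3 go.py .4665 -.2132 60.5
```

```text
t: 10.45
position: [0.4669, -0.2129, 0.1638]
tool_rot: [0.404, 1.533, -0.403]
ft_force: [-0.2, 0.3, -1.9]
gripper_width: 0.0126
t 10.45 p [ 0.4669 -0.2129  0.1638] theta 60.49 tilt [-1.     0.001 -0.001] q7 1.27 F [-0.2  0.3 -1.9] T [0.   0.03 0.01] w 0.0126
tool y,z mm [-0.4 -0.2] rx -0.01
t: 10.75
position: [0.467, -0.213, 0.1587]
tool_rot: [0.404, 1.533, -0.403]
ft_force: [-0.0, -0.3, -1.9]
gripper_width: 0.0125
t 10.75 p [ 0.467  -0.213   0.1587] theta 60.5 tilt [-1.     0.    -0.001] q7 1.27 F [-0.  -0.3 -1.9] T [ 0.    0.02 -0.01] w 0.0125
tool y,z mm [-0.4 -0.3] rx -0.0
```

```bash
python3 -m inch '[{"x":2,"y":0,"z":0,"rx":0,"ry":0,"rz":0,"fingers":0},{"x":1,"y":0,"z":0,"rx":0,"ry":0,"rz":0,"fingers":0},{"x":0,"y":0,"z":0,"rx":0,"ry":0,"rz":0,"fingers":0}]'
python3 go.py .4665 -.2132 60.5
python3 -m inch '[{"x":1,"y":0,"z":0,"rx":0,"ry":0,"rz":0,"fingers":0},{"x":1,"y":0,"z":0,"rx":0,"ry":0,"rz":0,"fingers":0},{"x":0,"y":0,"z":0,"rx":0,"ry":0,"rz":0,"fingers":0}]'
python3 go.py .4665 -.2132 60.5
```

```text
t: 11.05
position: [0.467, -0.2132, 0.1558]
tool_rot: [0.404, 1.533, -0.404]
ft_force: [-1.2, -0.3, -1.4]
gripper_width: 0.0128
t 11.05 p [ 0.467  -0.2132  0.1558] theta 60.49 tilt [-1.  0. -0.] q7 1.26 F [-1.2 -0.3 -1.4] T [-0.    0.12  0.02] w 0.0128
tool y,z mm [-0.3 -0.4] rx -0.01
t: 11.35
position: [0.4667, -0.2129, 0.1536]
tool_rot: [0.404, 1.534, -0.404]
ft_force: [-1.5, 0.1, -2.3]
gripper_width: 0.0126
t 11.35 p [ 0.4667 -0.2129  0.1536] theta 60.48 tilt [-1.     0.    -0.001] q7 1.26 F [-1.5  0.1 -2.3] T [0.04 0.11 0.  ] w 0.0126
tool y,z mm [-0.3 -0.1] rx -0.02
```

Past the 9 mm level with no axial force, so the lugs are in the slots. I'll press on against the spring and ease the slight side load.

```bash
python3 -m inch '[{"x":2,"y":-0.3,"z":-0.5,"rx":0,"ry":0,"rz":0,"fingers":0},{"x":2,"y":0,"z":0,"rx":0,"ry":0,"rz":0,"fingers":0},{"x":1,"y":0,"z":0,"rx":0,"ry":0,"rz":0,"fingers":0},{"x":0,"y":0,"z":0,"rx":0,"ry":0,"rz":0,"fingers":0}]'
python3 go.py .4665 -.2132 60.5
python3 -m inch '[{"x":2,"y":0,"z":0,"rx":0,"ry":0,"rz":0,"fingers":0},{"x":2,"y":0,"z":0,"rx":0,"ry":0,"rz":0,"fingers":0},{"x":1,"y":0,"z":0,"rx":0,"ry":0,"rz":0,"fingers":0},{"x":0,"y":0,"z":0,"rx":0,"ry":0,"rz":0,"fingers":0}]'
python3 go.py .4665 -.2132 60.5
```

```text
t: 11.75
position: [0.4668, -0.2129, 0.1495]
tool_rot: [0.404, 1.533, -0.404]
ft_force: [-1.2, 1.5, 1.4]
gripper_width: 0.0124
t 11.75 p [ 0.4668 -0.2129  0.1495] theta 60.48 tilt [-1.  0. -0.] q7 1.26 F [-1.2  1.5  1.4] T [ 0.16  0.41 -0.02] w 0.0124
tool y,z mm [-0.4 -0.1] rx -0.02
t: 12.15
position: [0.4669, -0.2129, 0.1461]
tool_rot: [0.403, 1.534, -0.405]
ft_force: [-2.5, 0.9, 3.7]
gripper_width: 0.0128
t 12.15 p [ 0.4669 -0.2129  0.1461] theta 60.47 tilt [-1.    -0.001 -0.001] q7 1.25 F [-2.5  0.9  3.7] T [ 0.24  0.67 -0.08] w 0.0128
tool y,z mm [-0.4 -0.2] rx -0.03
```

```bash
python3 -m inch '[{"x":2,"y":-0.4,"z":-0.8,"rx":0,"ry":0,"rz":0,"fingers":0},{"x":2,"y":-0.3,"z":-0.5,"rx":0,"ry":0,"rz":0,"fingers":0},{"x":1.5,"y":0,"z":0,"rx":0,"ry":0,"rz":0,"fingers":0},{"x":0,"y":0,"z":0,"rx":0,"ry":0,"rz":0,"fingers":0}]'
python3 go.py .4665 -.2132 60.5
python3 -m inch '[{"x":1.5,"y":0,"z":0,"rx":0,"ry":0,"rz":0,"fingers":0},{"x":0,"y":0,"z":0,"rx":0,"ry":0,"rz":0,"fingers":0}]'
python3 go.py .4665 -.2132 60.5
```

```text
t: 12.55
position: [0.4669, -0.2129, 0.1437]
tool_rot: [0.402, 1.532, -0.405]
ft_force: [-3.0, 2.1, 6.4]
gripper_width: 0.0128
t 12.55 p [ 0.4669 -0.2129  0.1437] theta 60.47 tilt [-1.    -0.002  0.001] q7 1.25 F [-3.   2.1  6.4] T [0.38 0.89 0.02] w 0.0128
tool y,z mm [-0.5 -0.2] rx -0.03
t: 12.75
position: [0.4669, -0.2128, 0.1437]
tool_rot: [0.402, 1.533, -0.406]
ft_force: [-3.4, 1.6, 6.5]
gripper_width: 0.0129
t 12.75 p [ 0.4669 -0.2128  0.1437] theta 60.46 tilt [-1.    -0.003  0.001] q7 1.25 F [-3.4  1.6  6.5] T [0.38 0.84 0.01] w 0.0129
tool y,z mm [-0.5 -0.2] rx -0.04
```

```bash
python3 -m inch '[{"x":3,"y":0,"z":-2,"rx":0,"ry":0,"rz":0,"fingers":0},{"x":3,"y":0,"z":-1,"rx":0,"ry":0,"rz":0,"fingers":0},{"x":1,"y":0,"z":0,"rx":0,"ry":0,"rz":0,"fingers":0}]'
python3 go.py .4665 -.2132 60.5
```

```text
t: 13.05
position: [0.4669, -0.2128, 0.1416]
tool_rot: [0.4, 1.528, -0.409]
ft_force: [-4.9, 2.1, 8.4]
gripper_width: 0.0127
t 13.05 p [ 0.4669 -0.2128  0.1416] theta 60.43 tilt [-1.    -0.004  0.006] q7 1.24 F [-4.9  2.1  8.4] T [0.69 1.21 0.  ] w 0.0127
tool y,z mm [-0.5 -0.1] rx -0.07
```

```bash
python3 -m inch '[{"x":0,"y":0,"z":1.5,"rx":0,"ry":0.3,"rz":0,"fingers":0},{"x":0,"y":0,"z":0,"rx":0,"ry":0,"rz":0,"fingers":0}]'
python3 go.py .4665 -.2132 60.5
```

```text
t: 13.25
position: [0.4672, -0.2128, 0.1429]
tool_rot: [0.401, 1.537, -0.409]
ft_force: [-2.8, 1.0, 7.4]
gripper_width: 0.0123
t 13.25 p [ 0.4672 -0.2128  0.1429] theta 60.42 tilt [-1.    -0.006 -0.003] q7 1.24 F [-2.8  1.   7.4] T [ 0.29  0.75 -0.02] w 0.0123
tool y,z mm [-0.7 -0.4] rx -0.08
```

```bash
python3 -m inch '[{"x":2.5,"y":0,"z":0.3,"rx":0,"ry":0,"rz":0.3,"fingers":0},{"x":2.5,"y":0,"z":0,"rx":2,"ry":0,"rz":0,"fingers":0},{"x":1.5,"y":0,"z":0,"rx":3,"ry":0,"rz":0,"fingers":0}]'
python3 go.py .4665 -.2132 60.5
python3 -m inch '[{"x":1.5,"y":0,"z":0,"rx":3,"ry":0,"rz":0,"fingers":0},{"x":1.5,"y":0,"z":0,"rx":3,"ry":0,"rz":0,"fingers":0}]'
python3 go.py .4665 -.2132 60.5
```

```text
t: 13.55
position: [0.4676, -0.2121, 0.1416]
tool_rot: [0.473, 1.525, -0.475]
ft_force: [-5.5, 2.3, 11.3]
gripper_width: 0.0127
t 13.55 p [ 0.4676 -0.2121  0.1416] theta 55.36 tilt [-1.    -0.003 -0.005] q7 1.16 F [-5.5  2.3 11.3] T [0.65 1.21 0.09] w 0.0127
tool y,z mm [-1.5 -0.3] rx -5.14
t: 13.75
position: [0.4675, -0.2114, 0.1415]
tool_rot: [0.554, 1.506, -0.56]
ft_force: [-5.1, 3.6, 12.2]
gripper_width: 0.0128
t 13.75 p [ 0.4675 -0.2114  0.1415] theta 49.23 tilt [-1.    -0.006 -0.006] q7 1.06 F [-5.1  3.6 12.2] T [0.58 1.36 0.16] w 0.0128
tool y,z mm [-2.   0.4] rx -11.27
```

```bash
python3 -m inch '[{"x":0.8,"y":-1,"z":0,"rx":3,"ry":-0.3,"rz":0.3,"fingers":0},{"x":0.8,"y":-1,"z":0,"rx":3,"ry":0,"rz":0,"fingers":0},{"x":0.8,"y":-0.5,"z":0,"rx":3,"ry":0,"rz":0,"fingers":0}]'
python3 go.py .4669 -.2129 14
python3 -m inch '[{"x":0.8,"y":-0.5,"z":0,"rx":3,"ry":0,"rz":0,"fingers":0},{"x":0.8,"y":-0.5,"z":0,"rx":3,"ry":0,"rz":0,"fingers":0},{"x":0.8,"y":-0.5,"z":0,"rx":3,"ry":0,"rz":0,"fingers":0}]'
python3 go.py .4669 -.2129 14
```

```text
t: 14.05
position: [0.4676, -0.2118, 0.1427]
tool_rot: [0.681, 1.46, -0.681]
ft_force: [-4.5, 1.8, 7.3]
gripper_width: 0.0129
t 14.05 p [ 0.4676 -0.2118  0.1427] theta 40.02 tilt [-1.     0.     0.001] q7 0.91 F [-4.5  1.8  7.3] T [0.42 0.84 0.08] w 0.0129
tool y,z mm [-1.3  0.4] rx 26.02
t: 14.35
position: [0.4678, -0.2118, 0.1431]
tool_rot: [0.804, 1.414, -0.805]
ft_force: [-2.5, 1.8, 7.9]
gripper_width: 0.0129
t 14.35 p [ 0.4678 -0.2118  0.1431] theta 30.79 tilt [-1.     0.001  0.003] q7 0.75 F [-2.5  1.8  7.9] T [0.39 0.8  0.1 ] w 0.0129
tool y,z mm [-1.4  0.5] rx 16.79
```

```bash
python3 -m inch '[{"x":1,"y":-0.5,"z":0.3,"rx":3,"ry":0,"rz":0,"fingers":0},{"x":1,"y":-0.5,"z":0,"rx":3,"ry":0,"rz":0,"fingers":0},{"x":1,"y":0,"z":0,"rx":3,"ry":0,"rz":0,"fingers":0}]'
python3 go.py .4669 -.2129 14
python3 -m inch '[{"x":1,"y":-0.5,"z":0,"rx":2,"ry":0,"rz":0,"fingers":0},{"x":1,"y":0,"z":0,"rx":2,"ry":0,"rz":0,"fingers":0}]'
python3 go.py .4669 -.2129 14
```

```text
t: 14.65
position: [0.4682, -0.2117, 0.143]
tool_rot: [0.927, 1.36, -0.928]
ft_force: [-3.4, 1.5, 7.7]
gripper_width: 0.0126
t 14.65 p [ 0.4682 -0.2117  0.143 ] theta 21.56 tilt [-1.     0.002  0.003] q7 0.6 F [-3.4  1.5  7.7] T [0.49 1.07 0.09] w 0.0126
tool y,z mm [-1.6  0.7] rx 7.56
t: 14.85
position: [0.4682, -0.2115, 0.1429]
tool_rot: [0.98, 1.334, -0.982]
ft_force: [-4.4, 1.2, 9.6]
gripper_width: 0.0129
t 14.85 p [ 0.4682 -0.2115  0.1429] theta 17.47 tilt [-1.     0.001  0.004] q7 0.53 F [-4.4  1.2  9.6] T [0.38 1.02 0.07] w 0.0129
tool y,z mm [-1.7  1. ] rx 3.47
```

Near the expected stop (about 14–15°), so I'll feel for it in small steps.

```bash
python3 -m inch '[{"x":0.8,"y":0,"z":0,"rx":1.5,"ry":0,"rz":0,"fingers":0},{"x":0.8,"y":0,"z":0,"rx":1.5,"ry":0,"rz":0,"fingers":0}]'
python3 go.py .4669 -.2129 14
python3 -m inch '[{"x":0.8,"y":0,"z":0,"rx":1.5,"ry":0,"rz":0,"fingers":0},{"x":0.8,"y":0,"z":0,"rx":1.5,"ry":0,"rz":0,"fingers":0}]'
python3 go.py .4669 -.2129 14
```

```text
t: 15.05
position: [0.4684, -0.2113, 0.143]
tool_rot: [1.019, 1.314, -1.023]
ft_force: [-4.3, 0.9, 8.6]
gripper_width: 0.0125
t 15.05 p [ 0.4684 -0.2113  0.143 ] theta 14.42 tilt [-1.     0.001  0.005] q7 0.48 F [-4.3  0.9  8.6] T [0.42 0.91 0.03] w 0.0125
tool y,z mm [-1.8  1.2] rx 0.42
t: 15.25
position: [0.4685, -0.2114, 0.1431]
tool_rot: [1.057, 1.292, -1.064]
ft_force: [-4.4, 1.9, 7.3]
gripper_width: 0.0129
t 15.25 p [ 0.4685 -0.2114  0.1431] theta 11.4 tilt [-1.    -0.     0.006] q7 0.42 F [-4.4  1.9  7.3] T [0.44 0.91 0.34] w 0.0129
tool y,z mm [-1.8  1.2] rx -2.6
```

```bash
python3 -m inch '[{"x":0.8,"y":0,"z":0,"rx":1,"ry":0,"rz":0,"fingers":0},{"x":0.6,"y":0,"z":0,"rx":1,"ry":0,"rz":0,"fingers":0}]'
python3 go.py .4669 -.2129 14
```

```text
t: 15.45
position: [0.4685, -0.2114, 0.1431]
tool_rot: [1.078, 1.279, -1.088]
ft_force: [-3.4, 0.7, 6.5]
gripper_width: 0.0127
t 15.45 p [ 0.4685 -0.2114  0.1431] theta 9.66 tilt [-1.    -0.001  0.008] q7 0.39 F [-3.4  0.7  6.5] T [0.35 0.85 0.73] w 0.0127
tool y,z mm [-1.8  1.2] rx -4.34
```

Firm stop, with Tz up to 0.73 N m. Next I'll let up gently about 4 mm so the spring lifts the lugs into the notches.

```bash
python3 -m inch '[{"x":-1,"y":0,"z":0,"rx":0,"ry":0,"rz":0,"fingers":0},{"x":-1.5,"y":0,"z":0,"rx":0,"ry":0,"rz":0,"fingers":0},{"x":-1,"y":0,"z":0,"rx":0,"ry":0,"rz":0,"fingers":0},{"x":0,"y":0,"z":0,"rx":0,"ry":0,"rz":0,"fingers":0}]'
python3 go.py .4669 -.2129 14
```

```text
t: 15.85
position: [0.4683, -0.2113, 0.1434]
tool_rot: [1.072, 1.281, -1.083]
ft_force: [-1.8, -0.2, 1.0]
gripper_width: 0.0129
t 15.85 p [ 0.4683 -0.2113  0.1434] theta 10.07 tilt [-1.    -0.001  0.009] q7 0.4 F [-1.8 -0.2  1. ] T [0.16 0.12 0.5 ] w 0.0129
tool y,z mm [-1.6  1.4] rx -3.93
```

```bash
python3 -m inch '[{"x":0,"y":0,"z":0,"rx":-1,"ry":0,"rz":0,"fingers":0},{"x":-1,"y":0,"z":0,"rx":0,"ry":0,"rz":0,"fingers":0},{"x":0,"y":0,"z":0,"rx":0,"ry":0,"rz":0,"fingers":0}]'
python3 go.py .4669 -.2129 14
```

```text
t: 16.15
position: [0.4683, -0.2113, 0.1448]
tool_rot: [1.061, 1.288, -1.07]
ft_force: [-1.2, -0.1, -1.3]
gripper_width: 0.0127
t 16.15 p [ 0.4683 -0.2113  0.1448] theta 11.01 tilt [-1.    -0.001  0.008] q7 0.42 F [-1.2 -0.1 -1.3] T [0.1  0.13 0.28] w 0.0127
tool y,z mm [-1.7  1.3] rx -2.99
```

```bash
python3 -m inch '[{"x":-1,"y":0,"z":0,"rx":-0.3,"ry":0,"rz":0,"fingers":0},{"x":-1,"y":0,"z":0,"rx":0,"ry":0,"rz":0,"fingers":0},{"x":0,"y":0,"z":0,"rx":0,"ry":0,"rz":0,"fingers":0}]'
python3 go.py .4669 -.2129 14
python3 -m inch '[{"x":-1,"y":0,"z":0,"rx":0,"ry":0,"rz":0,"fingers":0},{"x":0,"y":0,"z":0,"rx":0,"ry":0,"rz":0,"fingers":0}]'
python3 go.py .4669 -.2129 14
```

```text
t: 16.45
position: [0.4683, -0.2113, 0.1469]
tool_rot: [1.058, 1.29, -1.067]
ft_force: [0.7, 0.3, -1.3]
gripper_width: 0.0125
t 16.45 p [ 0.4683 -0.2113  0.1469] theta 11.26 tilt [-1.    -0.001  0.007] q7 0.42 F [ 0.7  0.3 -1.3] T [0.05 0.03 0.15] w 0.0125
tool y,z mm [-1.7  1.3] rx -2.74
t: 16.65
position: [0.4682, -0.2112, 0.1474]
tool_rot: [1.058, 1.29, -1.067]
ft_force: [0.1, -0.3, -2.4]
gripper_width: 0.0129
t 16.65 p [ 0.4682 -0.2112  0.1474] theta 11.26 tilt [-1.    -0.     0.007] q7 0.42 F [ 0.1 -0.3 -2.4] T [ 0.03 -0.12  0.16] w 0.0129
tool y,z mm [-1.6  1.4] rx -2.74
```

The cartridge rose to 17.9 mm below the mouth (18 expected) and met resistance. A light reverse twist will tell whether it is caught in the notches.

```bash
python3 -m inch '[{"x":0,"y":0,"z":0,"rx":-1.2,"ry":0,"rz":0,"fingers":0},{"x":0,"y":0,"z":0,"rx":-1.2,"ry":0,"rz":0,"fingers":0},{"x":0,"y":0,"z":0,"rx":-1.2,"ry":0,"rz":0,"fingers":0}]'
python3 go.py .4669 -.2129 14
```

```text
t: 16.95
position: [0.4681, -0.2114, 0.1474]
tool_rot: [1.011, 1.316, -1.018]
ft_force: [1.0, -0.4, -4.6]
gripper_width: 0.013
t 16.95 p [ 0.4681 -0.2114  0.1474] theta 14.92 tilt [-1.    -0.001  0.007] q7 0.49 F [ 1.  -0.4 -4.6] T [ 0.02 -0.08 -0.14] w 0.013
tool y,z mm [-1.6  1.1] rx 0.92
```

```bash
python3 -m inch '[{"x":0,"y":0,"z":0,"rx":-1,"ry":0,"rz":0,"fingers":0},{"x":0,"y":0,"z":0,"rx":-1,"ry":0,"rz":0,"fingers":0}]'
python3 go.py .4669 -.2129 14
```

```text
t: 17.15
position: [0.4681, -0.2115, 0.1474]
tool_rot: [0.983, 1.331, -0.99]
ft_force: [-0.6, 0.2, -3.9]
gripper_width: 0.0127
t 17.15 p [ 0.4681 -0.2115  0.1474] theta 17.04 tilt [-1.    -0.001  0.006] q7 0.52 F [-0.6  0.2 -3.9] T [ 0.06 -0.12 -0.17] w 0.0127
tool y,z mm [-1.6  1. ] rx 3.04
```

```bash
python3 -m inch '[{"x":0,"y":0,"z":0,"rx":-1,"ry":0,"rz":0,"fingers":0},{"x":0,"y":0,"z":0,"rx":-1,"ry":0,"rz":0,"fingers":0}]'
python3 go.py .4669 -.2129 14
```

```text
t: 17.35
position: [0.468, -0.2116, 0.1474]
tool_rot: [0.955, 1.345, -0.962]
ft_force: [0.9, 0.6, -4.3]
gripper_width: 0.0128
t 17.35 p [ 0.468  -0.2116  0.1474] theta 19.19 tilt [-1.    -0.001  0.006] q7 0.56 F [ 0.9  0.6 -4.3] T [ 0.01 -0.16 -0.13] w 0.0128
tool y,z mm [-1.4  0.9] rx 5.19
```

Reverse play is wider than expected, at 7° from the stop, so it isn't clearly in the notches. I'll go back clockwise, then press down and log height against force to tell the true depth.

```bash
python3 -m inch '[{"x":0.5,"y":0,"z":0,"rx":2,"ry":0,"rz":0,"fingers":0},{"x":0.5,"y":0,"z":0,"rx":2,"ry":0,"rz":0,"fingers":0},{"x":0,"y":0,"z":0,"rx":1.5,"ry":0,"rz":0,"fingers":0}]'
python3 go.py | cut -c1-200
for i in 1; do python3 -m inch '[{"x":1.5,"y":0,"z":0,"rx":0,"ry":0,"rz":0,"fingers":0},{"x":1,"y":0,"z":0,"rx":0,"ry":0,"rz":0,"fingers":0}]'; done; python3 go.py
python3 -m inch '[{"x":2,"y":0,"z":0,"rx":0,"ry":0,"rz":0,"fingers":0},{"x":1.5,"y":0,"z":0,"rx":0,"ry":0,"rz":0,"fingers":0}]'
python3 -m inch '[{"x":2,"y":0,"z":0,"rx":0,"ry":0,"rz":0,"fingers":0},{"x":1.5,"y":0,"z":0,"rx":0,"ry":0,"rz":0,"fingers":0}]'
```

```text
t: 17.65
position: [0.4681, -0.2115, 0.1474]
tool_rot: [1.025, 1.309, -1.034]
ft_force: [0.6, 0.0, -5.1]
gripper_width: 0.0126
t 17.65 p [ 0.4681 -0.2115  0.1474] theta 13.79 tilt [-1.    -0.001  0.007] q7 0.47 F [ 0.6  0.  -5.1] T [-0.02 -0.12  0.13] w 0.0126
t: 17.85
position: [0.4683, -0.2115, 0.1467]
tool_rot: [1.023, 1.309, -1.034]
ft_force: [-3.4, 0.6, 3.9]
gripper_width: 0.0125
t 17.85 p [ 0.4683 -0.2115  0.1467] theta 13.87 tilt [-1.    -0.002  0.007] q7 0.47 F [-3.4  0.6  3.9] T [ 0.35  0.73 -0.05] w 0.0125
t: 18.05
position: [0.4684, -0.2115, 0.1449]
tool_rot: [1.022, 1.31, -1.034]
ft_force: [-3.7, -0.0, 6.5]
gripper_width: 0.0129
t: 18.25
position: [0.4685, -0.2115, 0.1437]
tool_rot: [1.02, 1.311, -1.034]
ft_force: [-4.0, 1.2, 8.7]
gripper_width: 0.0125
```

Break-away is at about 5.8 N and then roughly 1 N/mm, so it sat at the 18 mm notch level (the 21 mm ceiling would take 9 N). I'll turn it lightly to the stop again, let up and release.

```bash
python3 -m inch '[{"x":1,"y":0,"z":0,"rx":1.5,"ry":0,"rz":0,"fingers":0},{"x":0.8,"y":0,"z":0,"rx":1.5,"ry":0,"rz":0,"fingers":0}]'; python3 go.py
python3 -m inch '[{"x":-0.5,"y":0,"z":0,"rx":-0.7,"ry":0,"rz":0,"fingers":0},{"x":-1,"y":0,"z":0,"rx":0,"ry":0,"rz":0,"fingers":0},{"x":-1,"y":0,"z":0,"rx":0,"ry":0,"rz":0,"fingers":0},{"x":-1,"y":0,"z":0,"rx":0,"ry":0,"rz":0,"fingers":0}]'; python3 go.py
```

```text
t: 18.45
position: [0.4686, -0.2113, 0.1438]
tool_rot: [1.058, 1.29, -1.074]
ft_force: [-3.0, 0.9, 3.5]
gripper_width: 0.0132
t 18.45 p [ 0.4686 -0.2113  0.1438] theta 11.01 tilt [-1.    -0.005  0.009] q7 0.41 F [-3.   0.9  3.5] T [0.31 0.7  0.42] w 0.0132
t: 18.85
position: [0.4685, -0.2111, 0.1469]
tool_rot: [1.046, 1.297, -1.062]
ft_force: [-0.7, 0.3, -1.1]
gripper_width: 0.0131
t 18.85 p [ 0.4685 -0.2111  0.1469] theta 11.93 tilt [-1.    -0.005  0.009] q7 0.43 F [-0.7  0.3 -1.1] T [0.1  0.18 0.02] w 0.0131
```

```bash
python3 -m inch '[{"x":-0.3,"y":0,"z":0,"rx":0,"ry":0,"rz":0,"fingers":0},{"x":0,"y":0,"z":0,"rx":0,"ry":0,"rz":0,"fingers":20},{"x":0,"y":0,"z":0,"rx":0,"ry":0,"rz":0,"fingers":30},{"x":0,"y":0,"z":0,"rx":0,"ry":0,"rz":0,"fingers":40},{"x":0,"y":0,"z":0,"rx":0,"ry":0,"rz":0,"fingers":50},{"x":-10,"y":0,"z":0,"rx":0,"ry":0,"rz":0,"fingers":50},{"x":-30,"y":0,"z":0,"rx":0,"ry":0,"rz":0,"fingers":50},{"x":-40,"y":0,"z":0,"rx":0,"ry":0,"rz":0,"fingers":50},{"x":-40,"y":0,"z":0,"rx":0,"ry":0,"rz":0,"fingers":50},{"x":0,"y":0,"z":0,"rx":0,"ry":0,"rz":0,"fingers":50},{"x":0,"y":0,"z":0,"rx":0,"ry":0,"rz":0,"fingers":50}]'; python3 go.py
python3 - <<'E'
from h import *
d=imaging.get_image("wrist"); s=imaging.get_image("scene"); np.savez("w6.npz",**d)
a=d["image"][:,:,::-1]; print(proj(s,[.467,-.213,.12]),proj(d,[.467,-.213,.169]))
u,v=proj(s,[.467,-.213,.12]).astype(int); b=cv2.resize(s["image"][v-35:v+35,u-35:u+35,::-1],(420,420),interpolation=cv2.INTER_CUBIC)
cv2.imwrite("pics/w6.png",np.hstack([a[:,120:500],b]))
E
```

```text
t: 19.95
position: [0.4708, -0.2103, 0.2753]
tool_rot: [1.048, 1.291, -1.058]
ft_force: [0.2, -0.5, -0.4]
gripper_width: 0.05
t 19.95 p [ 0.4708 -0.2103  0.2753] theta 11.93 tilt [-1.     0.001  0.011] q7 0.5 F [ 0.2 -0.5 -0.4] T [ 0.03 -0.02  0.01] w 0.05
[222.73515883 130.97991136] [275.79425604 210.62013582]
```

View pics/w6.png

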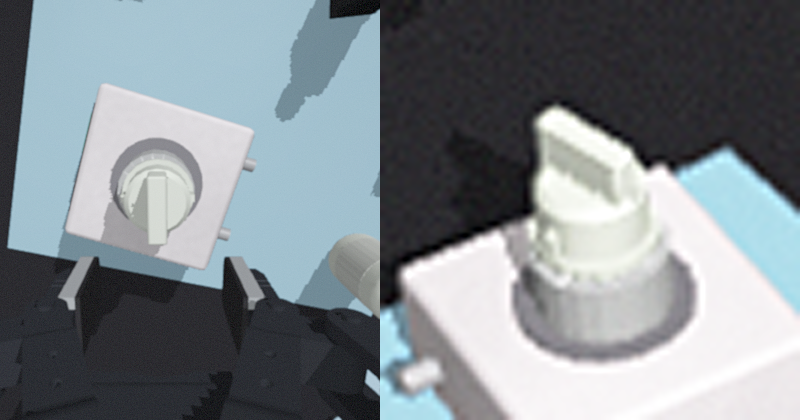

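The picture shows the cartridge seated upright in the collar, with its bar still at the stop angle. The gripper is well clear, so I'm handing in.

```bash
python3 -c "
from station import bot
print(bot.sign_off())"
```

```text
the job is handed in; nothing more can be done
None
```

I moved the cartridge from its rest ring to the collar, pressed it in and twisted it clockwise to the stop. After that I let the spring lift it, released it and backed off about 13 cm. The checks point to it being locked, but I didn't feel the notch's far wall. I handed the job in at about 20 s of the 72 s allowed.

- **Slots:** The lugs passed into the slots with almost no axial force. The wrist camera had put the slots about 0.4 rad from nominal.
- **Stop:** I felt a firm stop after about 0.85 rad of turn, with a peak of about 0.73 N m. The strongest upward press reading was about 12 N. With the weight in the hand added, that is about 14 N, so the flange probably touched the collar lightly.
- **Locked height:** When let up, it rose to about 18 mm below the mouth and resisted a light upward pull. Pressing down again, it broke away at about 5.8 N. That fits the notch level (6 N), not the 21 mm level short of the notches (9 N).
- **Last picture:** The cartridge stands upright in the collar with its bar at the stop angle.

**Less certain:**
- **Reverse twist:** A light twist the other way moved freely for about 7° without clearly meeting a wall. I took this as play in the notch, turned it back to the stop and let it up again before releasing.
- **Side load:** There was a small side load of 3–5 N while it was pressed in.
- **Other objects:** I did not take a separate check picture of the other things on the counter. No contact with them showed in the forces.

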